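# Draw a dropped carton out from behind the hatch guard with the reaching hook

## Task

A small carton of tablets has dropped behind the clear fixed guard. Take the reaching hook from its rest, reach over the carton and draw it out with the hook until it sits square and snug against the blue stop bar in front of the guard, feeling it press there for a moment but gently, so that the carton is not crushed. Then hang the hook back on its rest; do not touch the carton with the fingers, do not force the guard, and leave the amber bottle and the stamp where they stand.

Things in the scene. Friction and masses are not known exactly. Their poses are not given: they have to be found in the camera images.
- hook: Loose reaching hook, 120 g. Origin: centre of its red handle (100 x 20 x 26 mm); x along the rod to the hooked end, z up. An 8 mm steel rod runs from the handle at origin height to x = 185, then turns straight down to a cross foot. Balance point 20 mm ahead of the origin. Pinch the 20 mm width at the handle's middle from above, firmly (40 N or more), or it tilts under the pull.
- hook_foot (a point): Lowest point of the hook: underside of the cross foot at its middle, (185, 0, -51) mm in the hook's frame. The foot is 8 mm thick, 44 mm wide along the hook's y; its near face, which draws the carton, is 4 mm nearer to the handle than this point.
- rest: Fixed grey rest. Origin on the table, x along the hanging hook, whose origin then is at (0, 0, 62) mm; up to 20 mm off along x is fine. Open saddles, 10 mm long: under the handle at x = -42 (floor z = 49, 20 mm wide handle in a gap of 25, flared to 33), under the rod at x = 85 (floor z = 58, gap 13, flared to 20). Cheeks end 16 mm above the floors. Base plate 170 x 70 x 6.
- carton: Small white and blue carton, 50 x 75 x 22 mm (x y z), 20 to 50 g, flat on the table under the guard's roof. Origin: centre of its underside; x axis to the guard's rear, up to 0.3 rad askew. Thin card: more than 10 N from the hook crushes it. Sliding it takes less than 0.7 N.
- guard: Fixed clear guard with aluminium edges, open at the front, no floor. Origin: middle of its front edge, on the table; x to its rear, z up. Side walls at y = -110 and 110 mm, x = 0 to 160; rear wall's inner face at x = 156; roof's underside z = 120, top edge 130. Low rails (10 mm) outside the walls' lines run forward to x = -135. More than 15 N on the guard or its bar is too much.
- bar_middle (a point): Point fixed in the guard's frame at (-82, 0, 0) mm, on the table: middle of the setting range of the blue stop bar, NOT the bar itself. The bar (18 mm high, end clamps 31 mm, along the guard's y, rigid) is clamped anew each time, unmeasured: its face that meets the carton is within 18 mm of this point along x. Feel for it or see it; 2 to 6 N make the carton snug.
- bottle: Amber tablet bottle with a white cap, 43 mm across, 77 mm tall, standing loose at the left; origin under its centre. A bystander.
- stamp: Wooden hand stamp with a black knob, 26 x 50 x 72 mm, standing loose at the left; origin under its centre. A bystander.
There are look-alikes about, which are no part of the job. Of the things that look like the rest, the largest one is meant.

How it is judged:
On the way, in this order (a step that is already met when the one before it is completed fails the run):
1. the hook's foot is lowered behind the carton, under the guard (x of hook_foot in the frame of guard above 0.03 m and y of hook_foot in the frame of guard between -0.105 and 0.105 m and x of hook_foot in the frame of carton above 0.025 m and height (world z) of hook_foot below 0.019 m and x of carton in the frame of guard above 0 m), for 0.1 s.
2. the carton is out in front of the guard and the hook holds it square and snug (more than 1 N, for 0.2 s) against the stop bar (contact force between hook and carton above 1 N and contact force between carton and guard above 1 N and x of carton in the frame of guard below -0.034 m and angle between the x axis of carton and the x axis of guard, either way round below 0.07 rad), for 0.2 s.
At the end, for the whole second after the job is handed in: Carton flat and still on the table at the stop bar (centre 34 to 80 mm before the guard's front edge, within 75 mm of its middle), square within 0.07 rad; hook still in both saddles of its rest (within 25 mm along, 10 across, 8 in height, 0.12 rad) (x of carton in the frame of guard between -0.08 and -0.034 m and y of carton in the frame of guard between -0.075 and 0.075 m and angle between the x axis of carton and the x axis of guard, either way round below 0.07 rad and height (world z) of carton below 0.006 m and angle between carton's own z axis and vertical below 0.1 rad and linear speed of each of carton, hook below 0.01 m/s and x of hook in the frame of rest between -0.025 and 0.025 m and y of hook in the frame of rest between -0.01 and 0.01 m and z of hook in the frame of rest between 0.054 and 0.07 m and angle between the x axis of hook and the x axis of rest, either way round below 0.12 rad and angle between hook's own z axis and vertical below 0.2 rad); the robot touches nothing.
It fails at once if the hook presses the carton with more than 10 N (contact force between hook and carton above 10 N).
It fails at once if the hook presses the guard or its stop bar with more than 15 N (contact force between hook and guard above 15 N).
It fails at once if the fingers touch the carton (contact force between the fingers and carton above 0.3 N).
It fails at once if the arm or gripper pushes the guard with more than 15 N (contact force between any of the arm, the fingers and guard above 15 N).
It fails at once if the amber bottle or the stamp is moved more than 20 mm (distance of any of bottle, stamp from where it was at the start of the episode above 0.02 m).
It also fails if it takes over 72 s, if anything falls off the work surface, if the arm or the gripper's body presses on something with over 40 N, if the wrist force passes 120 N, or if a joint passes its speed limit or range.

## Robot

A 6-joint arm with a two-finger parallel gripper is mounted at the origin on a cart in front of the work surface, level with it; the furniture and walls round the work are solid. World frame = base frame: x ahead of the robot, y to its left, z up, the work surface at z = 0. Lengths are in m, angles in rad, forces in N, time in s.
With the tool pointing down it reaches from about 0.375 to 0.9 m from the base axis. Payload 3.1 kg.
Tool frame: the origin (TCP) lies between the finger pads; the fingertips stand manip.finger_overhang ahead of it and the grasp point (between the pads) lies 5 mm behind it (manip.finger_overhang is the distance from the TCP to the fingertips, in m); z points along the fingers, y is the line along which they close (so a half turn about z gives the same grasp; the last joint's range is limited). The gripper opens to 85 mm and grips with 20 to 120 N. Pads are 22 mm wide; open, the fingers measure 114 mm over their backs; the gripper's body (76 mm by 85 mm) begins 54 mm behind the grasp point. The pads swing forward as they close: fully open they stand 13 mm farther back than shut.
Start: joints at [1.022, 0.527, 1.433, -0, 1.181, -0.178], TCP at [0.226, 0.583, 0.245] pointing down, gripper open.
Joint ranges: [-3.08, 3.08], [-0.75, 2.2], [0.22, 2.44], [-1.43, 4.57], [0, 2.65], [-2.85, 2.85]. Speed limits (rad/s): [2.79, 2.79, 3.14, 3.14, 3.14, 3.14].

## Interface

Orientations are given as a unit quaternion [x, y, z, w].
In Python, from station import manip gives the robot as it stands.
- The arm moves only by the tool drive_tool, never from a script. Its argument "plan" is a list of rows, each a list of 7 numbers: the shift along the tool's x, y, z in m, then the turn, a rotation vector about the tool's x, y, z in degrees, then the opening, from -1 (shut) to 1 (fully open). In form: [[x, y, z, wx, wy, wz, gripper], ...]. A call has 1 to 10 rows; each row shifts and turns the commanded pose from where the row before left it, along the tool's axes as they then stand; what a row does not reach is not made up. A row lasts 1/10 s, in which the tool goes at most 50 mm and 8.59 degrees, less where a joint would pass 70% of its speed; a pose out of reach is approached as far as the arm can. A call is refused whole if a number of a shift passes 0.05 or a number of a turn 8.59, either way. A call with a gripper value outside its range is refused whole. The fingers move at their own pace and stop on an object; "newtons" is the grip in N (left out, the last holds). Time passes only in rows, so rows that do not move let the fingers close. It gives the time, the measured TCP pose, the force, the opening and the grip force at its end, in the units of the state.
- manip.sense(): the state, without advancing time (a new reading comes with each control period).
- manip.snapshot(name): name is "side" or "top"; returns a dict with "image" (480x640x3 uint8, red, green, blue), "z_map" (480x640 float32, m along the optical axis (not along the pixel's ray), 0 where there is no reading), "fov_y" (degrees; the focal length in pixels is half the picture's height over the tangent of half this angle, whatever the lens; pixels are square), "cx", "cy" (the principal point, pixels), "k1" (the pictures are not rectified: a ray, as slopes to the right and down, at radius r is drawn at 1 + k1 r^2 times it, then the intrinsics apply), "extrinsics" (4x4, takes a point from camera to world coordinates). Camera axes: x right, y up, looking along -z (the intrinsics and any distortion apply to the point x, -y, -z); pixel columns grow to the right and rows downward; lengths in m; the calibration is good to about 2 mm. A picture is of the moment at which its call begins.
- manip.sign_off(): hands the job in; it is judged then, once.
The state is a dict: "t": time; "q": joint angles; "qd": joint speeds; "tau": joint torques, N m; "tcp_pos": TCP position; "tool_rot": TCP orientation; "force": force on the tool from outside, world axes, zero at the start; "ft_torque": the same for the moment, N m; "finger_gap": opening from 0.0 (shut) to 1.0 (fully open); "gripper_force": force on a finger pad.
Only numpy, scipy, OpenCV 4.12 (cv2) and the standard library are available. Lean on these libraries where they do the work, as an engineer would, in place of code of your own. Each camera call takes 0.05 s, during which the arm holds its last target. There are 200 camera calls.

## Working session

There is one attempt and no reset: what is moved stays moved. The work goes in short steps, Python scripts to look and compute and a tool call to move; the robot and the scene stay as the last step left them, time stands still between calls to the robot, and variables do not carry over. Pictures are saved under pics/ and viewed, at most 11 in all, crops included, and the job is handed in when it is done.

Besides the shell and the picture viewer there is one more tool, called after "Request:" in YAML: its name, and indented under it one key for each argument. drive_tool: Moves the arm, as the interface text tells. Its arguments: {"type":"object","properties":{"plan":{"type":"array"},"newtons":{"type":"number"}},"required":["plan"]}

```bash
mkdir -p pics; cat > h.py <<'E'
import numpy as np, cv2
from station import manip
def snap(n):
    s=manip.snapshot(n); np.savez('%s.npz'%n,**{k:np.array(v) for k,v in s.items()}); return s
def load(n): return dict(np.load('%s.npz'%n))
def K(s):
    f=240/np.tan(np.radians(float(s['fov_y']))/2); return f
def rays(s,uv):
    uv=np.atleast_2d(np.float64(uv)); f=K(s)
    d=(uv-[float(s['cx']),float(s['cy'])])/f; p=d.copy()
    for _ in range(30): p=d/(1+float(s['k1'])*(p**2).sum(1,keepdims=True))
    return np.c_[p[:,0],-p[:,1],-np.ones(len(p))]
def plane(s,uv,z):
    E=s['extrinsics']; r=rays(s,uv)@E[:3,:3].T; o=E[:3,3]
    return o+r*((z-o[2])/r[:,2])[:,None]
def depth(s,uv):
    uv=np.atleast_2d(uv); E=s['extrinsics']; r=rays(s,uv)
    z=s['z_map'][np.int32(uv[:,1]),np.int32(uv[:,0])]
    return (r*z[:,None])@E[:3,:3].T+E[:3,3]
def cloud(s):
    v,u=np.mgrid[0:480,0:640]; return depth(s,np.c_[u.ravel(),v.ravel()]).reshape(480,640,3)
E
python3 - <<'E'
from h import *
for n in('top','side'):
    s=snap(n); cv2.imwrite(f'pics/{n}0.png',s['image'][...,::-1]); print(n,s['extrinsics'].round(3).tolist(),s['fov_y'],s['k1'])
print(manip.sense(),manip.finger_overhang)
E
```

```text
top [[-0.003, 0.991, -0.136, 0.334], [-1.0, -0.001, 0.014, 0.008], [0.014, 0.136, 0.991, 1.436], [0.0, 0.0, 0.0, 1.0]] 48.974562565880795 -0.024462222009977285
side [[-0.946, 0.13, -0.297, 0.24], [-0.324, -0.327, 0.888, 0.924], [0.018, 0.936, 0.351, 0.442], [0.0, 0.0, 0.0, 1.0]] 57.059271489209635 -0.07588204048194111
{'t': 0.1, 'q': array([ 1.02149018e+00,  5.28406319e-01,  1.43378021e+00,  6.05628149e-06,
        1.18136579e+00, -1.78490990e-01]), 'qd': array([ 7.10228331e-06, -4.57448964e-03, -2.96665406e-03,  3.45558579e-04,
        1.85196589e-03,  1.22326526e-03]), 'tau': array([ 5.98053539e-04, -4.43305600e+01, -1.78587896e+01, -2.14463271e-04,
        3.84818064e-03, -9.68753909e-06]), 'tcp_pos': array([0.22612671, 0.58200476, 0.24440916]), 'tool_rot': array([ 1.84348187e-01,  9.82860512e-01, -9.14670462e-04, -3.51358199e-04]), 'force': array([ 1.08679225, -0.08994401,  0.61457004]), 'ft_torque': array([0.01613918, 0.0057201 , 0.0385231 ]), 'gripper_force': 0.0, 'finger_gap': 1.0010441295856656} 0.014
```

View pics/top0.png

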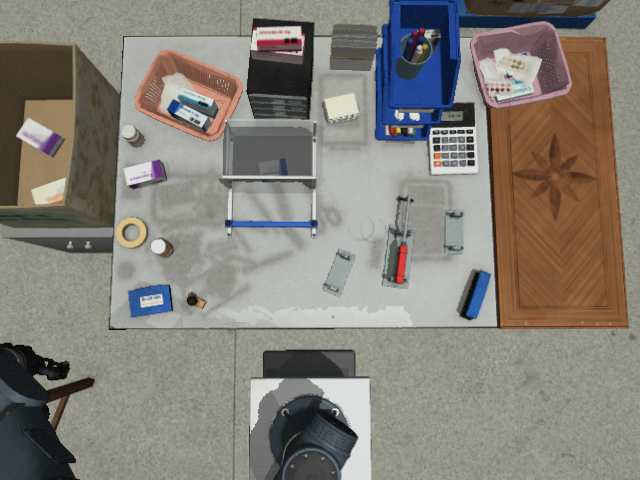

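View pics/side0.png

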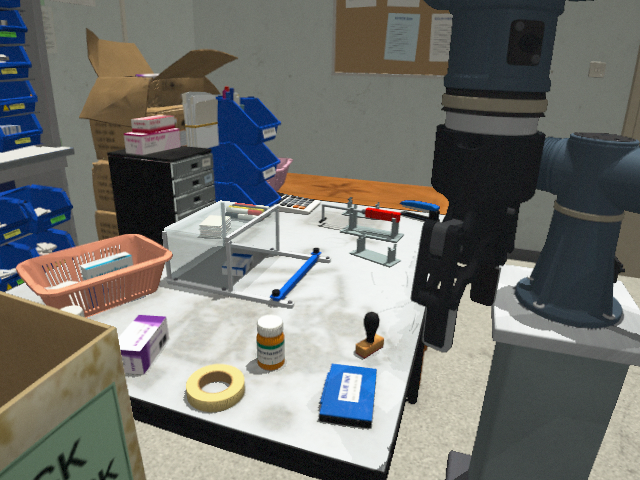

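The top view shows the red handle at (402,263) on the largest rest, with the rod running up to a foot near (405,200). The guard's roof spans (225,122) to (315,180), the blue bar is at y≈224, and the carton is under the roof near (272,167). The bottle is at (162,247) and the stamp at (195,300).

```bash
python3 - <<'E'
from h import *
s=load('top'); im=s['image']
a=cv2.resize(im[110:245,215:325],None,fx=4,fy=4,interpolation=cv2.INTER_CUBIC)
b=cv2.resize(im[185:320,375:465],None,fx=4,fy=4,interpolation=cv2.INTER_CUBIC)
cv2.imwrite('pics/crop1.png',np.hstack([a,b])[...,::-1])
P=cloud(s); hsv=cv2.cvtColor(im,cv2.COLOR_RGB2HSV)
H,S,V=cv2.split(hsv)
red=((H<8)|(H>172))&(S>150)&(V>80); red[:185]=0
v,u=np.nonzero(red[:, 375:425]); u+=375
uv=np.c_[u,v]; print(len(uv), np.median(P[v,u],0))
w=plane(s,uv,.075); r=cv2.minAreaRect(np.float32(w[:,:2]*1000)); print('red',r)
bl=(H>100)&(H<130)&(S>130)&(V>80)
m=bl.copy();m[:212]=0;m[240:]=0;m[:,:220]=0;m[:,325:]=0
v,u=np.nonzero(m); w=plane(s,np.c_[u,v],.018); print('bar',cv2.minAreaRect(np.float32(w[:,:2]*1000)),np.median(P[v,u],0))
m=(H>95)&(H<135)&(S>60);m[:150]=0;m[185:]=0;m[:,:240]=0;m[:,305:]=0
v,u=np.nonzero(m); print(len(u),u.min(),u.max(),v.min(),v.max(),np.median(P[v,u],0))
E
```

```text
278 [ 0.44458043 -0.23647471  0.07344072]
red ((445.7803039550781, -235.95408630371094), (20.123323440551758, 99.00138092041016), 82.80064392089844)
bar ((561.3177490234375, 105.33948516845703), (245.04177856445312, 19.309053421020508), 89.94732666015625) [0.56013022 0.10268177 0.01743948]
115 262 287 159 180 [0.68787108 0.07082124 0.12299211]
```

View pics/crop1.png

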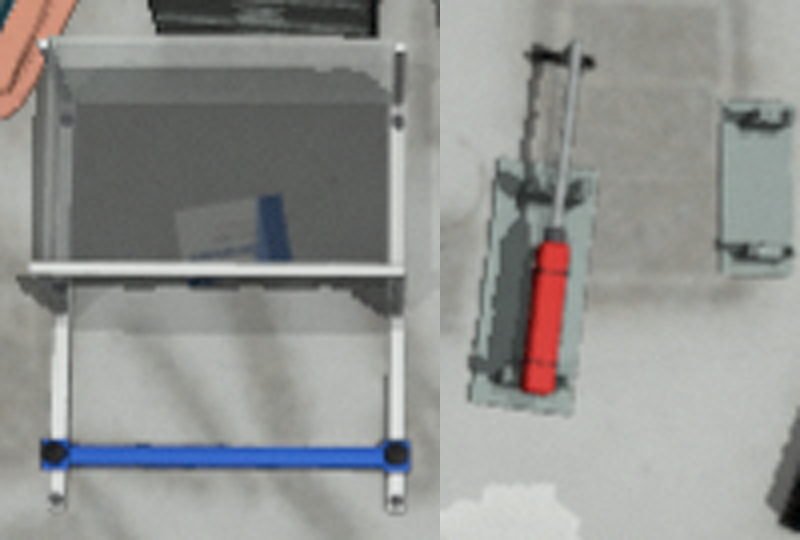

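The crop shows the carton's rear edge from full-image (259,162.5) to (285.5,158.5), with the blue band on its right. The bar runs straight between its clamps, and the hook's foot is near (516,53) in crop coordinates.

```bash
python3 - <<'E'
from h import *
s=load('top'); c=lambda pts:np.array(pts,float)/4+[215,110]; d=lambda pts:np.array(pts,float)/4+[375-440/4,185]
np.set_printoptions(precision=4,suppress=True)
print('carton rear L,R, right front',plane(s,c([[177,210],[282,194],[292,262]]),.022)[:,:2])
print('roof front ends outer (z.13), rear ends',plane(s,c([[32,269],[404,271],[40,44],[405,47]]),.13)[:,:2])
print('rail ends z.01',plane(s,c([[58,510],[397,510]]),.01)[:,:2])
print('bar rear edge z18',plane(s,c([[100,447],[350,448]]),.018)[:,:2],'front',plane(s,c([[100,468],[350,469]]),.018)[:,:2])
print('hook rod far end z.066',plane(s,d([[577,42]]),.066)[:,:2],'rest corners z.006',plane(s,d([[498,158],[600,170],[470,402],[575,414]]),.006)[:,:2])
print('foot ends z.02',plane(s,d([[530,54],[594,62]]),.02)[:,:2])
# side view
t=load('side'); im=t['image']; P=cloud(t)
cv2.imwrite('pics/side_crop.png',cv2.resize(im[190:310,160:340],None,fx=4.4,fy=4.4,interpolation=cv2.INTER_CUBIC)[...,::-1])
P2=cloud(s); 
for y0,y1,x0,x1 in [(0,480,0,640)]:
  m=(P2[...,2]>.115)&(P2[...,2]<.14)&(P2[...,0]>.6)&(P2[...,0]<.85)&(P2[...,1]>-.02)&(P2[...,1]<.22)
  q=P2[m]; print('roof pts',len(q),q.min(0),q.max(0))
m=(P2[...,2]>.03)&(P2[...,0]>.35)&(P2[...,0]<.68)&(P2[...,1]<-.18)&(P2[...,1]>-.32); q=P2[m]; print('hook', q.min(0),q.max(0))
E
```

```text
carton rear L,R, right front [[0.7311 0.1389]
 [0.7425 0.0666]
 [0.6943 0.0595]]
roof front ends outer (z.13), rear ends [[ 0.6623  0.2204]
 [ 0.661  -0.0156]
 [ 0.811   0.2185]
 [ 0.8092 -0.0167]]
rail ends z.01 [[ 0.5241  0.2186]
 [ 0.5238 -0.0124]]
bar rear edge z18 [[0.5662 0.1897]
 [0.5654 0.0196]] front [[0.5517 0.1895]
 [0.5509 0.0196]]
hook rod far end z.066 [[ 0.6288 -0.2648]] rest corners z.006 [[ 0.5602 -0.2198]
 [ 0.5518 -0.2901]
 [ 0.3929 -0.197 ]
 [ 0.3845 -0.2683]]
foot ends z.02 [[ 0.6302 -0.2413]
 [ 0.6247 -0.2853]]
roof pts 5544 [ 0.6576 -0.0163  0.115 ] [0.847  0.2198 0.14  ]
hook [ 0.3962 -0.2707  0.0301] [ 0.6307 -0.2103  0.0818]
```

View pics/side_crop.png

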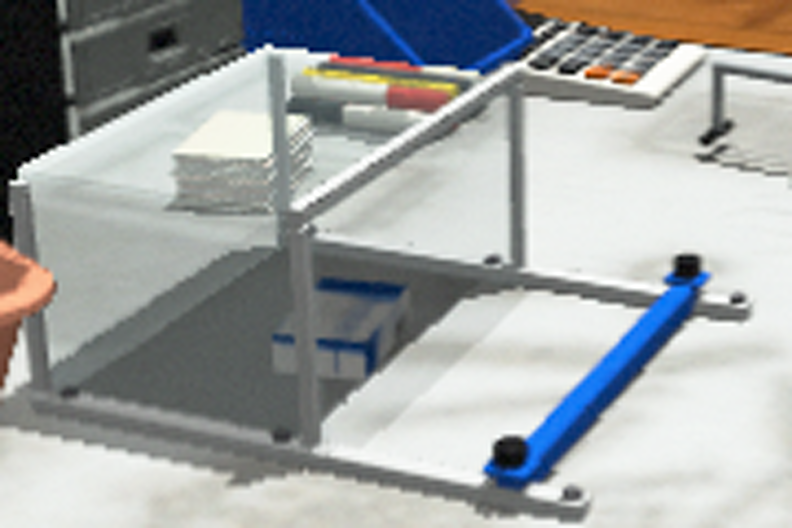

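Request:
drive_tool:
  plan:
    - [0,0,0,0,0,-6.9,1]
    - [0,0,0,0,0,-6.9,1]
    - [-0.0377,-0.0257,0,0,0,0,1]
    - [-0.0377,-0.0257,0,0,0,0,1]
    - [-0.0377,-0.0257,0,0,0,0,1]
    - [-0.0377,-0.0257,0,0,0,0,1]
    - [-0.0377,-0.0257,0,0,0,0,1]
    - [-0.0377,-0.0257,0,0,0,0,1]
  newtons: 80

```text
t: 0.9
tcp_pos: [0.4316, 0.3988, 0.2449]
tool_rot: [0.065, 0.998, -0.0, -0.0]
force: [0.2, 1.3, -0.1]
finger_gap: 0.998
gripper_force: 0.0
```

Request:
drive_tool:
  plan:
    - [-0.0183,-0.0408,0,0,0,0,1]
    - [-0.0183,-0.0408,0,0,0,0,1]
    - [-0.0183,-0.0408,0,0,0,0,1]
    - [-0.0183,-0.0408,0,0,0,0,1]
    - [-0.0183,-0.0408,0,0,0,0,1]
    - [-0.0183,-0.0408,0,0,0,0,1]
    - [-0.0183,-0.0408,0,0,0,0,1]
    - [0,0,0,0,0,0,1]

```text
t: 1.7
tcp_pos: [0.5228, 0.0956, 0.2452]
tool_rot: [0.068, 0.998, -0.001, 0.001]
force: [0.1, 0.3, 0.4]
finger_gap: 1.006
gripper_force: 0.0
```

```bash
cat > go.py <<'E'
import sys; from h import *
from scipy.spatial.transform import Rotation as R
x,y,z,yaw=map(float,sys.argv[1:5])  # yaw: hook yaw deg
s=manip.sense(); r=R.from_quat(s['tool_rot']); M=r.as_matrix()
T=R.from_euler('z',yaw+180,degrees=True)*R.from_euler('x',180,degrees=True)
d=M.T@(np.array([x,y,z])-s['tcp_pos']); np.set_printoptions(precision=4,suppress=True)
print('t',s['t'],'tcp',s['tcp_pos'],'F',s['force'],'gap',s['finger_gap'],s['gripper_force'])
print('d tool',d,'norm',np.linalg.norm(d),'turn deg',np.degrees((r.inv()*T).as_rotvec()))
E
python3 go.py .446 -.238 .2 -7.45
```

```text
t 1.7 tcp [0.5228 0.0956 0.2452] F [0.0862 0.2531 0.3813] gap 1.0056973330436738 0.0
d tool [ 0.0308 -0.3409  0.0457] norm 0.34529504704848063 turn deg [-0.0949  0.0989 -0.3621]
```

Request:
drive_tool:
  plan:
    - [0.0038,-0.0426,0.0055,0,0,0,1]
    - [0.0038,-0.0426,0.0055,0,0,0,1]
    - [0.0038,-0.0426,0.0055,0,0,0,1]
    - [0.0038,-0.0426,0.0055,0,0,0,1]
    - [0.0038,-0.0426,0.0055,0,0,0,1]
    - [0.0038,-0.0426,0.0055,0,0,0,1]
    - [0.0038,-0.0426,0.0055,0,0,0,1]
    - [0.0038,-0.0426,0.0055,0,0,0,1]
    - [0,0,0,0,0,0,1]

```text
t: 2.6
tcp_pos: [0.4462, -0.2379, 0.2007]
tool_rot: [0.068, 0.998, -0.001, 0.0]
force: [-0.2, 1.0, -0.0]
finger_gap: 0.999
gripper_force: 0.0
```

```bash
python3 go.py .446 -.238 .057 -7.45
```

```text
t 2.6 tcp [ 0.4462 -0.2379  0.2007] F [-0.1598  0.955  -0.0412] gap 0.9990363775784548 0.0
d tool [0.0003 0.0001 0.1437] norm 0.14367446192648312 turn deg [-0.1022  0.0418 -0.3005]
```

Request:
drive_tool:
  plan:
    - [0,0,0.036,0,0,0,1]
    - [0,0,0.036,0,0,0,1]
    - [0,0,0.036,0,0,0,1]
    - [0,0,0.02,0,0,0,1]
    - [0,0,0.016,0,0,0,1]
    - [0,0,0,0,0,0,1]

```text
t: 3.2
tcp_pos: [0.4455, -0.2312, 0.0553]
tool_rot: [0.065, 0.998, 0.002, -0.002]
force: [-0.6, -0.2, -0.5]
finger_gap: 1.001
gripper_force: 0.0
```

Request:
drive_tool:
  plan:
    - [0,0,0,0,0,0,0]
    - [0,0,0,0,0,0,-1]
    - [0,0,0,0,0,0,-1]
    - [0,0,0,0,0,0,-1]
    - [0,0,0,0,0,0,-1]
    - [0,0,0,0,0,0,-1]
    - [0,0,0,0,0,0,-1]
    - [0,0,0,0,0,0,-1]
    - [0,0,0,0,0,0,-1]
    - [0,0,0,0,0,0,-1]
  newtons: 80

```text
t: 4.2
tcp_pos: [0.4471, -0.2369, 0.0589]
tool_rot: [0.065, 0.998, -0.003, 0.002]
force: [-5.7, -8.3, 6.6]
finger_gap: 0.222
gripper_force: 78.0
```

```bash
python3 go.py .446 -.238 .057 -7.45;python3 - <<'E'
from h import *
s=snap('top'); im=s['image']; t=snap('side')
b=cv2.resize(im[185:320,375:465],None,fx=4,fy=4,interpolation=cv2.INTER_CUBIC)
c=cv2.resize(t['image'][180:300,280:440],(720,540),interpolation=cv2.INTER_CUBIC)[:540,:440]
cv2.imwrite('pics/grip.png',np.hstack([b,c])[...,::-1])
E
```

```text
t 4.2 tcp [ 0.4471 -0.2369  0.0589] F [-5.6509 -8.2821  6.5639] gap 0.22199301188516193 78.03714394569397
d tool [ 0.001  -0.0012  0.0019] norm 0.0024816955593771764 turn deg [-0.3095  0.2064  0.0176]
```

View pics/grip.png

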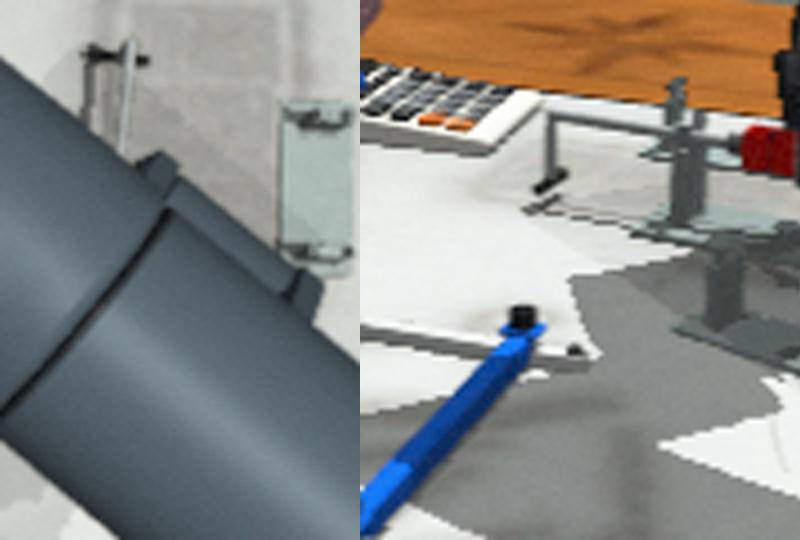

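The foot is free of the table, and the fingers hold the handle at an 18.9 mm gap. I'll settle for a moment, then lift.

Request:
drive_tool:
  plan:
    - [0,0,0,0,0,0,-1]
    - [0,0,0,0,0,0,-1]
    - [0,0,0,0,0,0,-1]

```text
t: 4.6
tcp_pos: [0.4471, -0.2369, 0.0589]
tool_rot: [0.065, 0.998, -0.003, 0.002]
force: [-5.0, -8.0, 6.2]
finger_gap: 0.221
gripper_force: 78.0
```

Request:
drive_tool:
  plan:
    - [0,0,-0.005,0,0,0,-1]
    - [0,0,-0.01,0,0,0,-1]
    - [0,0,-0.02,0,0,0,-1]
    - [0,0,-0.03,0,0,0,-1]
    - [0,0,-0.04,0,0,0,-1]
    - [0,0,-0.035,0,0,0,-1]
    - [0,0,0,0,0,0,-1]
    - [0,0,0,0,0,0,-1]

```text
t: 5.4
tcp_pos: [0.4463, -0.2329, 0.1982]
tool_rot: [0.065, 0.998, -0.0, 0.001]
force: [0.3, 0.3, -1.0]
finger_gap: 0.22
gripper_force: 78.5
```

```bash
python3 go.py .446 -.238 .2 -7.45;python3 - <<'E'
from h import *
s=snap('top'); im=s['image']; t=snap('side')
b=im[150:330,340:480]
c=t['image'][100:300,280:500]
cv2.imwrite('pics/lift.png',np.hstack([cv2.resize(b,(400,514)),cv2.resize(c,(400,364),interpolation=cv2.INTER_CUBIC)[:364] if 0 else cv2.copyMakeBorder(cv2.resize(c,(400,364)),0,150,0,0,0)])[...,::-1])
E
```

```text
t 5.4 tcp [ 0.4463 -0.2329  0.1982] F [ 0.287   0.2877 -1.0073] gap 0.21963074918027953 78.5160219669342
d tool [-0.0003 -0.0051 -0.0018] norm 0.005403969883946683 turn deg [-0.0285  0.065   0.0339]
```

View pics/lift.png

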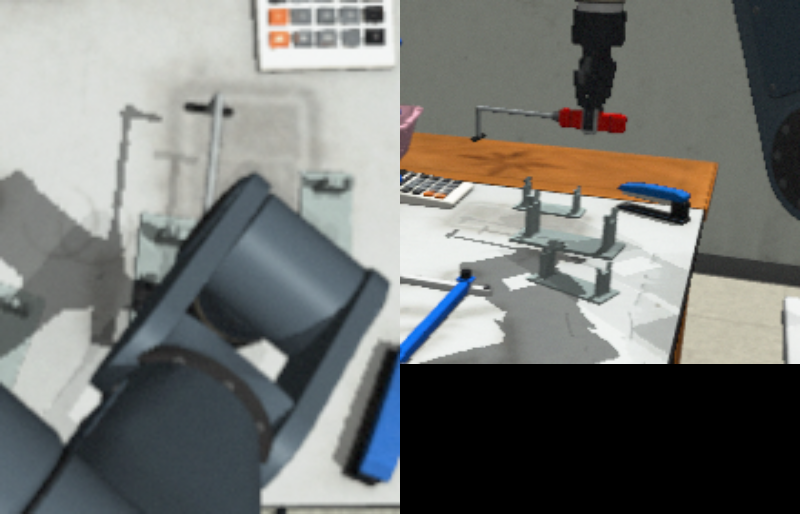

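The hook hangs level in the grip, and the foot is near (222,105) in the left half of the picture. I'll measure the foot relative to the TCP.

```bash
python3 - <<'E'
from h import *
np.set_printoptions(precision=4,suppress=True)
tcp=manip.sense()['tcp_pos']
for n in('top','side'):
    s=load(n);P=cloud(s)
    m=(P[...,2]>.13)&(P[...,2]<.24)&(P[...,0]>.54)&(P[...,0]<.68)&(P[...,1]<-.2)&(P[...,1]>-.32)
    q=P[m]; print(n,len(q))
    rod=q[q[:,2]>.18]; ft=q[q[:,2]<.163]
    if len(rod)>3: print(' rod',rod.min(0)-tcp,rod.max(0)-tcp,'yaw',np.polyfit(rod[:,0],rod[:,1],1)[0],'pitch',np.polyfit(rod[:,0],rod[:,2],1)[0])
    if len(ft)>3: print(' foot n',len(ft),ft.min(0)-tcp,ft.max(0)-tcp,ft.mean(0)-tcp)
    v,u=np.nonzero(m)
    if n=='top':
        dk=m&(P[...,2]<.18); v,u=np.nonzero(dk); print(' foot px',len(u),plane(s,np.c_[u,v],tcp[2]-.042).min(0)-tcp,plane(s,np.c_[u,v],tcp[2]-.042).max(0)-tcp)
E
```

```text
top 172
 rod [ 0.0951 -0.0271 -0.0133] [ 0.1846 -0.0099  0.0153] yaw -0.13384720260306798 pitch -0.03080160751958067
 foot n 39 [ 0.178  -0.0448 -0.045 ] [ 0.1888 -0.0032 -0.0342] [ 0.1826 -0.0221 -0.0396]
 foot px 45 [ 0.1784 -0.0448 -0.042 ] [ 0.1886 -0.0047 -0.042 ]
side 152
 rod [ 0.0952 -0.0269 -0.0156] [ 0.1882 -0.0013  0.0109] yaw -0.13639547322187973 pitch -0.09948677923329986
 foot n 27 [ 0.1772 -0.0405 -0.044 ] [ 0.1906  0.0006 -0.0334] [ 0.1824 -0.019  -0.0393]
```

Request:
drive_tool:
  plan:
    - [0,0,0,0,0,-3.7,-1]
    - [0,0,0,0,0,-3.7,-1]
    - [0.001,0.041,0,0,0,0,-1]
    - [0.001,0.042,0,0,0,0,-1]
    - [0.001,0.042,0,0,0,0,-1]
    - [0.001,0.042,0,0,0,0,-1]
    - [0.001,0.042,0,0,0,0,-1]
    - [0.001,0.042,0,0,0,0,-1]
    - [0.001,0.041,0,0,0,0,-1]
    - [0.001,0.041,0,0,0,0,-1]

```text
t: 6.5
tcp_pos: [0.4371, 0.1013, 0.1957]
tool_rot: [0.0, 1.0, 0.0, -0.002]
force: [1.0, 0.7, -1.5]
finger_gap: 0.221
gripper_force: 78.5
```

Request:
drive_tool:
  plan:
    - [0,0,0.02,0,0,0,-1]
    - [0,0,0.03,0,0,0,-1]
    - [0,0,0.03,0,0,0,-1]
    - [0,0,0.026,0,0,0,-1]
    - [0,0,0,0,0,0,-1]

```text
t: 7.0
tcp_pos: [0.4352, 0.0997, 0.0876]
tool_rot: [0.0, 1.0, 0.0, -0.005]
force: [-0.8, 1.0, -0.4]
finger_gap: 0.222
gripper_force: 78.6
```

```bash
python3 go.py .584 .1 .092 0;python3 - <<'E'
from h import *
s=snap('top'); t=snap('side')
cv2.imwrite('pics/pre.png',np.hstack([cv2.resize(s['image'][100:260,200:360],(400,400)),cv2.resize(t['image'][160:340,160:340],(400,400),interpolation=cv2.INTER_CUBIC)])[...,::-1])
E
```

```text
t 7.0 tcp [0.4352 0.0997 0.0876] F [-0.8411  1.0056 -0.3642] gap 0.22174759911134886 78.60495686531067
d tool [-0.1488  0.0005 -0.006 ] norm 0.1488782044044007 turn deg [ 0.0195 -0.6218 -0.0495]
```

View pics/pre.png

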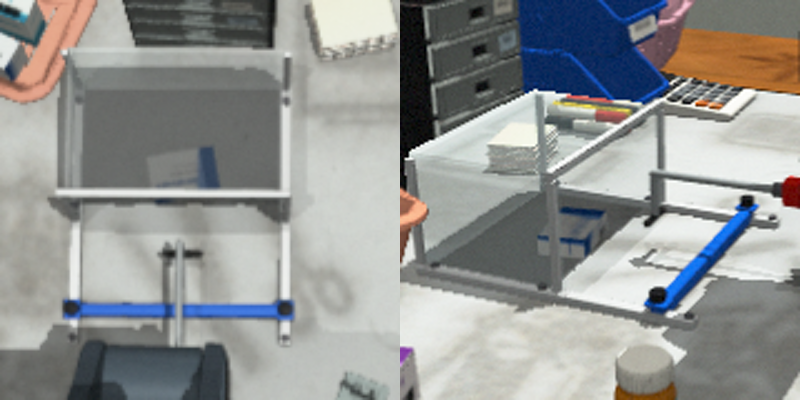

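The hook is in front of the guard's opening, with the foot between the roof edge and the bar and the carton still in place. Next I'll reach over it.

Request:
drive_tool:
  plan:
    - [-0.02,0,-0.006,0,-0.6,0,-1]
    - [-0.03,0,0,0,0,0,-1]
    - [-0.03,0,0,0,0,0,-1]
    - [-0.03,0,0,0,0,0,-1]
    - [-0.025,0,0,0,0,0,-1]
    - [-0.014,0,0,0,0,0,-1]
    - [0,0,0,0,0,0,-1]
    - [0,0,0,0,0,0,-1]

```text
t: 7.9
tcp_pos: [0.587, 0.0994, 0.0995]
tool_rot: [0.0, 1.0, 0.0, 0.005]
force: [-0.4, 0.2, -1.4]
finger_gap: 0.221
gripper_force: 78.6
```

```bash
python3 go.py .584 .1 .055 0
```

```text
t 7.9 tcp [0.587  0.0994 0.0995] F [-0.4172  0.1704 -1.4264] gap 0.22096660365974755 78.62927556037903
d tool [0.0034 0.0006 0.0444] norm 0.044554337102196674 turn deg [ 0.0011  0.5724 -0.0487]
```

Request:
drive_tool:
  plan:
    - [0.001,0,0.012,0,0.5,0,-1]
    - [0,0,0.012,0,0,0,-1]
    - [0,0,0.01,0,0,0,-1]
    - [0,0,0.006,0,0,0,-1]
    - [0,0,0,0,0,0,-1]
    - [0,0,0,0,0,0,-1]

```text
t: 8.5
tcp_pos: [0.5868, 0.0994, 0.0583]
tool_rot: [0.0, 1.0, 0.0, 0.001]
force: [0.7, -0.8, -1.2]
finger_gap: 0.216
gripper_force: 78.6
```

```bash
python3 go.py .584 .1 .055 0; python3 - <<'E'
from h import *
s=snap('top'); t=snap('side')
cv2.imwrite('pics/behind.png',np.hstack([cv2.resize(s['image'][100:260,200:360],(400,400)),cv2.resize(t['image'][200:290,180:270],(400,400),interpolation=cv2.INTER_CUBIC)])[...,::-1])
E
```

```text
t 8.5 tcp [0.5868 0.0994 0.0583] F [ 0.6908 -0.789  -1.2212] gap 0.21601540201140138 78.62199068069458
d tool [0.0028 0.0006 0.0033] norm 0.004310397144936958 turn deg [ 0.0011  0.0643 -0.0433]
```

View pics/behind.png

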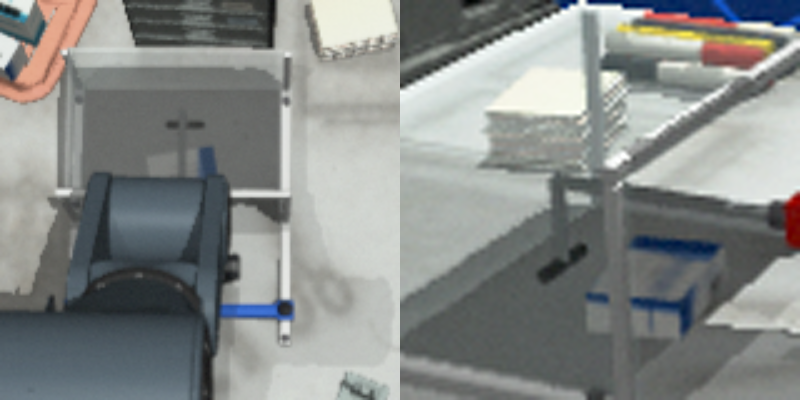

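The foot stands behind the carton's rear edge and clear of it. Next I'll draw the carton out slowly.

Request:
drive_tool:
  plan:
    - [0.006,0,0,0,0,0,-1]
    - [0.008,0,0,0,0,0,-1]
    - [0.008,0,0,0,0,0,-1]
    - [0.006,0,0,0,0,0,-1]
    - [0.006,0,0,0,0,0,-1]
    - [0.006,0,0,0,0,0,-1]
    - [0.006,0,0,0,0,0,-1]
    - [0.006,0,0,0,0,0,-1]
    - [0.006,0,0,0,0,0,-1]
    - [0,0,0,0,0,0,-1]

```text
t: 9.6
tcp_pos: [0.5275, 0.0995, 0.0585]
tool_rot: [0.0, 1.0, 0.0, -0.0]
force: [-0.3, 0.2, -0.8]
finger_gap: 0.22
gripper_force: 78.6
```

```bash
python3 go.py .448 .1 .057 0
```

```text
t 9.6 tcp [0.5275 0.0995 0.0585] F [-0.3171  0.1906 -0.759 ] gap 0.22001966949554905 78.64036917686462
d tool [0.0795 0.0004 0.0015] norm 0.07952182794450065 turn deg [ 0.0028 -0.0058 -0.0424]
```

Height holds. I'll continue to about 12 mm short of contact with the bar, then look.

Request:
drive_tool:
  plan:
    - [0.008,0,0,0,0,0,-1]
    - [0.009,0,0,0,0,0,-1]
    - [0.009,0,0,0,0,0,-1]
    - [0.009,0,0,0,0,0,-1]
    - [0.009,0,0,0,0,0,-1]
    - [0.009,0,0,0,0,0,-1]
    - [0.009,0,0,0,0,0,-1]
    - [0.006,0,0,0,0,0,-1]
    - [0.004,0,0,0,0,0,-1]
    - [0,0,0,0,0,0,-1]

```text
t: 10.6
tcp_pos: [0.4562, 0.0995, 0.0584]
tool_rot: [0.0, 1.0, 0.0, 0.0]
force: [-0.6, 0.0, -1.5]
finger_gap: 0.222
gripper_force: 78.6
```

```bash
python3 go.py .436 .1 .058 0; python3 - <<'E'
from h import *
s=snap('top'); t=snap('side')
cv2.imwrite('pics/near.png',np.hstack([cv2.resize(s['image'][140:240,220:320],(400,400),interpolation=cv2.INTER_CUBIC),cv2.resize(t['image'][220:320,220:320],(400,400),interpolation=cv2.INTER_CUBIC)])[...,::-1])
E
```

```text
t 10.6 tcp [0.4562 0.0995 0.0584] F [-0.6341  0.05   -1.4865] gap 0.2219850291694627 78.63420009613037
d tool [0.0202 0.0005 0.0004] norm 0.02018499585641537 turn deg [ 0.001   0.0488 -0.0453]
```

View pics/near.png

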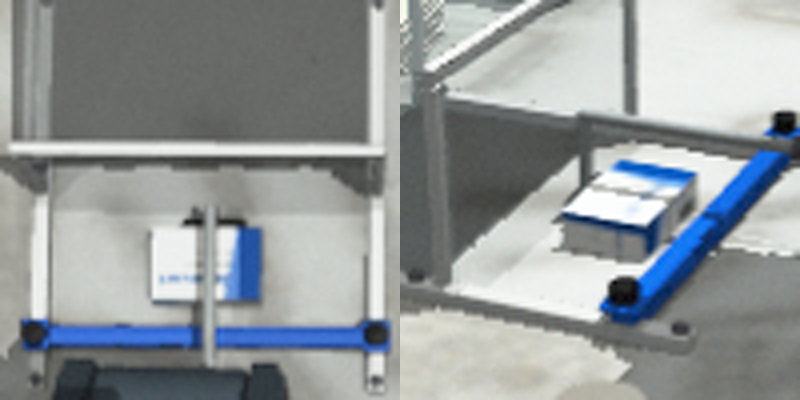

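The carton now sits square to the foot at (205,265) in the left half, about 13 to 18 mm from the bar. I'll approach gently.

Request:
drive_tool:
  plan:
    - [0.004,0,0,0,0,0,-1]
    - [0.004,0,0,0,0,0,-1]
    - [0.003,0,0,0,0,0,-1]
    - [0.001,0,0,0,0,0,-1]
    - [0,0,0,0,0,0,-1]

```text
t: 11.2
tcp_pos: [0.4445, 0.0996, 0.0584]
tool_rot: [0.0, 1.0, 0.0, 0.001]
force: [0.2, 0.3, -2.1]
finger_gap: 0.22
gripper_force: 78.6
```

Request:
drive_tool:
  plan:
    - [0.001,0,0,0,0,0,-1]
    - [0.001,0,0,0,0,0,-1]
    - [0,0,0,0,0,0,-1]

```text
t: 11.5
tcp_pos: [0.4428, 0.0995, 0.0584]
tool_rot: [0.0, 1.0, -0.0, 0.001]
force: [-0.4, 0.5, -0.8]
finger_gap: 0.224
gripper_force: 78.6
```

Request:
drive_tool:
  plan:
    - [0.001,0,0,0,0,0,-1]
    - [0.001,0,0,0,0,0,-1]
    - [0,0,0,0,0,0,-1]

```text
t: 11.8
tcp_pos: [0.4407, 0.0995, 0.0584]
tool_rot: [0.0, 1.0, 0.0, 0.001]
force: [0.6, 0.2, -1.7]
finger_gap: 0.223
gripper_force: 78.6
```

Request:
drive_tool:
  plan:
    - [0.001,0,0,0,0,0,-1]
    - [0.001,0,0,0,0,0,-1]
    - [0,0,0,0,0,0,-1]

```text
t: 12.1
tcp_pos: [0.4386, 0.0995, 0.0584]
tool_rot: [0.0, 1.0, 0.0, 0.001]
force: [-0.9, -0.4, -0.1]
finger_gap: 0.221
gripper_force: 78.6
```

Request:
drive_tool:
  plan:
    - [0.001,0,0,0,0,0,-1]
    - [0,0,0,0,0,0,-1]
    - [0,0,0,0,0,0,-1]

```text
t: 12.4
tcp_pos: [0.4383, 0.0995, 0.0585]
tool_rot: [0.0, 1.0, -0.0, 0.001]
force: [0.9, 0.1, -0.9]
finger_gap: 0.224
gripper_force: 78.6
```

Request:
drive_tool:
  plan:
    - [0.001,0,0,0,0,0,-1]
    - [0,0,0,0,0,0,-1]
    - [0,0,0,0,0,0,-1]

```text
t: 12.7
tcp_pos: [0.4381, 0.0995, 0.0586]
tool_rot: [0.0, 1.0, -0.0, 0.002]
force: [4.0, 0.4, -0.7]
finger_gap: 0.223
gripper_force: 78.6
```

Request:
drive_tool:
  plan:
    - [0,0,0,0,0,0,-1]
    - [0,0,0,0,0,0,-1]
    - [0,0,0,0,0,0,-1]
    - [0,0,0,0,0,0,-1]

```text
t: 13.1
tcp_pos: [0.4381, 0.0995, 0.0586]
tool_rot: [0.0, 1.0, -0.0, 0.002]
force: [5.6, -0.2, -1.9]
finger_gap: 0.219
gripper_force: 78.6
```

```bash
python3 - <<'E'
from h import *
F=[]
for i in range(4): s=snap('top'); F.append(manip.sense()['force'][0])
print(np.round(F,2))
c=lambda p:np.array(p,float)/4+[220,140]
im=s['image']; hsv=cv2.cvtColor(im,cv2.COLOR_RGB2HSV)
cv2.imwrite('pics/snug.png',cv2.resize(im[160:240,220:320],(750,600),interpolation=cv2.INTER_CUBIC)[...,::-1])
E
```

```text
[5.27 5.51 5.   5.45]
```

View pics/snug.png

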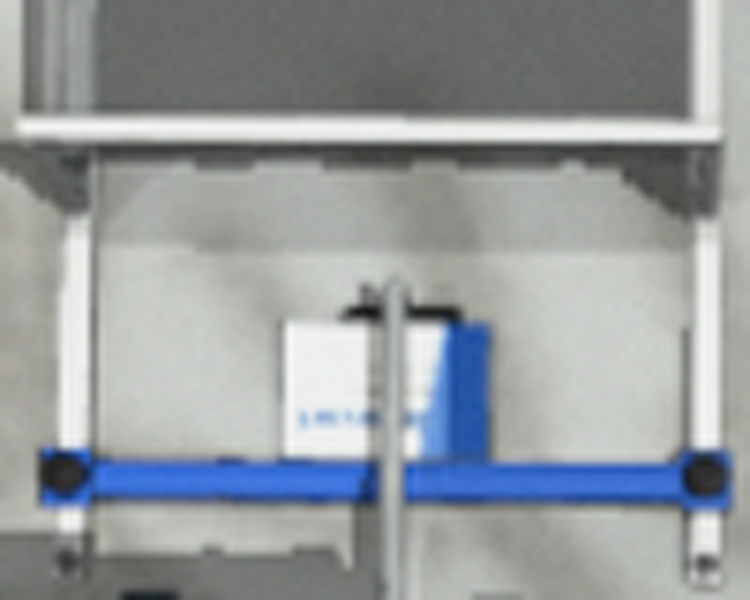

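The carton sits square and flush against the bar at about 5.3 N. I'll back off, lift and return to the rest.

Request:
drive_tool:
  plan:
    - [-0.003,0,0,0,0,0,-1]
    - [-0.005,0,0,0,0,0,-1]
    - [-0.004,0,0,0,0,0,-1]
    - [0,0,0,0,0,0,-1]
    - [0,0,-0.02,0,0,0,-1]
    - [0,0,-0.03,0,0,0,-1]
    - [0,0,-0.035,0,0,0,-1]
    - [0,0,-0.035,0,0,0,-1]
    - [0,0,-0.02,0,0,0,-1]
    - [0,0,0,0,0,0,-1]

```text
t: 14.3
tcp_pos: [0.4495, 0.0996, 0.2007]
tool_rot: [0.0, 1.0, -0.0, 0.003]
force: [0.6, 0.3, -0.5]
finger_gap: 0.221
gripper_force: 78.6
```

```bash
python3 go.py .447 -.239 .198 -7.5
```

```text
t 14.3 tcp [0.4495 0.0996 0.2007] F [ 0.5957  0.3487 -0.543 ] gap 0.2213384437414333 78.61220598220825
d tool [ 0.0024 -0.3386  0.0028] norm 0.3386484392236678 turn deg [0.0171 0.3799 7.4738]
```

Request:
drive_tool:
  plan:
    - [0,-0.03,0,0,0,0,-1]
    - [0,-0.042,0,0,0,0,-1]
    - [0,-0.045,0,0,0,0,-1]
    - [0,-0.045,0,0,0,0,-1]
    - [0,-0.045,0,0,0,0,-1]
    - [0,-0.045,0,0,0,0,-1]
    - [0,-0.045,0,0,0,0,-1]
    - [0.002,-0.042,0.002,0,0.4,3.7,-1]
    - [0,0,0,0,0,3.7,-1]
    - [0,0,0,0,0,0,-1]

```text
t: 15.3
tcp_pos: [0.4449, -0.2398, 0.1944]
tool_rot: [0.066, 0.998, 0.001, -0.004]
force: [0.0, -0.2, -1.6]
finger_gap: 0.219
gripper_force: 78.7
```

```bash
python3 go.py .447 -.239 .198 -7.5; python3 - <<'E'
from h import *
np.set_printoptions(precision=4,suppress=True)
s=snap('top'); t=snap('side'); im=s['image']; P=cloud(s)
hsv=cv2.cvtColor(im,cv2.COLOR_RGB2HSV);H,S,V=cv2.split(hsv)
# carton top cloud
m=(abs(P[...,2]-.021)<.005)&(P[...,0]>.571)&(P[...,0]<.65)&(P[...,1]>.02)&(P[...,1]<.18)
q=np.float32(P[m][:,:2]*1000); print('carton',cv2.minAreaRect(q))
E
```

```text
t 15.3 tcp [ 0.4449 -0.2398  0.1944] F [ 0.0225 -0.2257 -1.6403] gap 0.21903500255594527 78.72442245483398
d tool [-0.0019  0.0011 -0.0036] norm 0.004226555767220864 turn deg [ 0.1281 -0.5233 -0.0911]
carton ((594.6511840820312, 104.2442855834961), (73.75688934326172, 46.97465896606445), 89.64715576171875)
```

Request:
drive_tool:
  plan:
    - [-0.002,0.001,0.022,0,-0.5,0,-1]
    - [0,0,0.035,0,0,0,-1]
    - [0,0,0.03,0,0,0,-1]
    - [0,0,0.02,0,0,0,-1]
    - [0,0,0,0,0,0,-1]
    - [0,0,0,0,0,0,-1]

```text
t: 16.0
tcp_pos: [0.4485, -0.2377, 0.0893]
tool_rot: [0.064, 0.998, 0.0, 0.001]
force: [-0.3, 0.0, -1.2]
finger_gap: 0.215
gripper_force: 78.8
```

```bash
python3 go.py .447 -.239 .058 -7.5
```

```text
t 16.0 tcp [ 0.4485 -0.2377  0.0893] F [-0.2635  0.0047 -1.1656] gap 0.21540023007445522 78.78315567970276
d tool [ 0.0014 -0.0015  0.0313] norm 0.031340220338811835 turn deg [0.0238 0.1283 0.1695]
```

Request:
drive_tool:
  plan:
    - [0.001,-0.001,0.01,0,0,0,-1]
    - [0,0,0.006,0,0,0,-1]
    - [0,0,0.006,0,0,0,-1]
    - [0,0,0,0,0,0,-1]

```text
t: 16.4
tcp_pos: [0.4473, -0.2395, 0.0669]
tool_rot: [0.065, 0.998, -0.0, 0.001]
force: [-0.6, 0.2, -1.0]
finger_gap: 0.222
gripper_force: 78.8
```

Request:
drive_tool:
  plan:
    - [0,0,0.003,0,0,0,-1]
    - [0,0,0.003,0,0,0,-1]
    - [0,0,0.002,0,0,0,-1]
    - [0,0,0,0,0,0,-1]

```text
t: 16.8
tcp_pos: [0.4475, -0.2396, 0.0591]
tool_rot: [0.065, 0.998, -0.0, 0.002]
force: [-0.0, 0.1, -0.2]
finger_gap: 0.221
gripper_force: 78.8
```

```bash
python3 go.py .447 -.239 .058 -7.5
```

```text
t 16.8 tcp [ 0.4475 -0.2396  0.0591] F [-0.028   0.0711 -0.2117] gap 0.22104405674238428 78.78116011619568
d tool [0.0006 0.0006 0.0011] norm 0.001417936667704829 turn deg [-0.0111  0.1793  0.0538]
```

Request:
drive_tool:
  plan:
    - [0,0,0.001,0,0,0,-1]
    - [0,0,0.0005,0,0,0,-1]
    - [0,0,0,0,0,0,-1]

```text
t: 17.1
tcp_pos: [0.4477, -0.2397, 0.0588]
tool_rot: [0.065, 0.998, -0.0, 0.002]
force: [-1.2, 0.5, 7.7]
finger_gap: 0.223
gripper_force: 80.2
```

Request:
drive_tool:
  plan:
    - [0,0,0,0,0,0,-0.3]
    - [0,0,0,0,0,0,0]
    - [0,0,0,0,0,0,0.3]
    - [0,0,0,0,0,0,0.6]
    - [0,0,0,0,0,0,1]
    - [0,0,0,0,0,0,1]
    - [0,0,0,0,0,0,1]

```text
t: 17.8
tcp_pos: [0.4476, -0.2397, 0.0578]
tool_rot: [0.065, 0.998, -0.0, 0.002]
force: [-0.8, 0.3, -0.2]
finger_gap: 1.003
gripper_force: 0.0
```

Request:
drive_tool:
  plan:
    - [0,0,-0.01,0,0,0,1]
    - [0,0,-0.02,0,0,0,1]
    - [0,0,-0.03,0,0,0,1]
    - [0,0,-0.04,0,0,0,1]
    - [0,0,-0.04,0,0,0,1]
    - [0.02,0.045,0,0,0,0,1]
    - [0,0.05,0,0,0,0,1]
    - [0,0.05,0,0,0,0,1]
    - [0,0.03,0,0,0,0,1]
    - [0,0,0,0,0,0,1]

```text
t: 18.8
tcp_pos: [0.4491, -0.0598, 0.1984]
tool_rot: [0.062, 0.998, 0.0, 0.001]
force: [-0.0, 0.1, -0.3]
finger_gap: 0.998
gripper_force: 0.0
```

```bash
python3 - <<'E'
from h import *
s=snap('top'); t=snap('side'); im=s['image']; P=cloud(s)
cv2.imwrite('pics/end.png',np.hstack([cv2.resize(im[150:320,220:430],(494,400),interpolation=cv2.INTER_CUBIC),cv2.resize(t['image'][180:300,310:430],(300,400),interpolation=cv2.INTER_CUBIC)])[...,::-1])
H,S,V=cv2.split(cv2.cvtColor(im,cv2.COLOR_RGB2HSV))
red=((H<8)|(H>172))&(S>150)&(V>80); red[:185]=0
v,u=np.nonzero(red[:, 375:425]); u+=375
print(len(u),np.median(P[v,u],0),cv2.minAreaRect(np.float32(plane(s,np.c_[u,v],.075)[:,:2]*1000)))
m=(abs(P[...,2]-.021)<.005)&(P[...,0]>.571)&(P[...,0]<.65)&(P[...,1]>.02)&(P[...,1]<.18)
print('carton',cv2.minAreaRect(np.float32(P[m][:,:2]*1000))); print(manip.sense()['tcp_pos'],manip.sense()['t'])
E
```

```text
287 [ 0.44563843 -0.23659212  0.07357448] ((447.033203125, -236.3511962890625), (19.649417877197266, 98.36044311523438), 82.80064392089844)
carton ((594.7098999023438, 104.06773376464844), (46.704620361328125, 74.05229187011719), 0.7056063413619995)
[ 0.45015503 -0.06304032  0.19837745] 18.9
```

View pics/end.png

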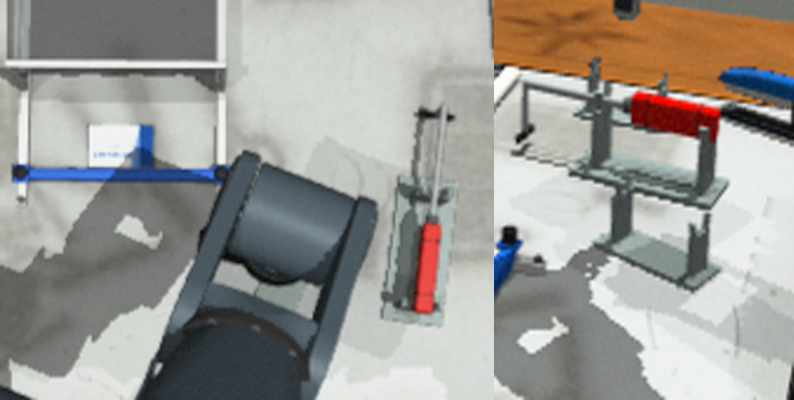

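The hook is back within about 1 mm of its starting pose, in both saddles. The carton is flush and square at the bar, and the arm is clear.

```bash
python3 -c "
from station import manip
print(manip.sign_off())"
```

```text
the job is handed in; nothing more can be done
None
```

The job is handed in, with no verdict returned: the carton sits square against the stop bar after being held there at about 5.3 N, the hook is back in both saddles of its rest, and the arm stayed well clear of the bottle and stamp, though I did not re-measure them.

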